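# Tighten the wing nut of a compressor air filter past the pipe above it

## Task

Tighten the wing nut on the lid of the air filter housing: turn it clockwise, a bit at a time around the copper pipe that hangs over it, until it comes up against its stop. Do not lean on the pipe, and leave the other things on the bench where they are. Finish with the hand clear of everything.

Things in the scene. Friction and masses are not known exactly. Their poses are not given: they have to be found in the camera images.
- housing: Blue painted upright round air filter canister fixed to the bench, body 172 mm in diameter, foot flange 204 mm, lid 186 mm, flat lid top 114 mm above the bench. Origin on its axis at the bench, z up. Its +y axis points horizontally from the axis towards the copper pipe; at -y a 54 mm wide dark intake stub sticks out to 133 mm from the axis, 50 mm above the bench. On the lid's centre stands a steel stud with the wing nut.
- pipe: Copper pipe, 16 mm thick, fixed. Same origin and axes as the housing. It stands on the bench 122 mm from the nut's axis towards +y, bends, and runs level over the lid towards the axis, its underside 166 mm and its top 182 mm above the bench; it ends in a brass cap 19 mm thick, 22 mm from the axis. The wings pass below it with 6 mm to spare, but fingers cannot work on a wing that lies under it.
- pipe_end (a point): Centre of the end face of the brass cap, 22 mm from the nut's axis, 174 mm above the bench.
- wingnut (a joint): Turn of the nut, rad, growing clockwise seen from above. It starts loose, between 0.2 and 1.4; at 4.0 it meets its hard stop and is tight, and the line of the wings then lies square across the pipe. It needs about 0.12 N m, stays where it is left, and does not rise or sink.
- nut_center (a point): Point on the upright axis of the steel wing nut, 146 mm above the bench, the height to grip the wings. Two alike flat upright wings stand opposite each other, 96 mm tip to tip; each is 9 mm thick, a disc of 32 mm diameter centred 32 mm from the axis, from 128 to 160 mm above the bench (lid top at 114, so fingertips can reach 12 mm below a wing). The hub between them is 34 mm wide at its foot, 24 mm at its top 144 mm above the bench; the stud, 14 mm thick, ends at 158 mm.
- wing_a (a point): Point in the middle of one wing's thickness, 34 mm from the nut's axis, 146 mm above the bench: grip here across the wing's thickness.
- wing_b (a point): The same point on the opposite wing.
- wrench: Loose steel wrench 190 mm long lying on the bench, not needed. Origin at its underside.
- jar: Loose closed jar, 64 mm in diameter, 85 mm high, not needed. Origin at the centre of its underside.
- tub: Loose yellow open plastic tub 140 x 100 x 55 mm, not needed. Origin at the centre of its underside.
- element: Loose old round filter element with black end caps, 100 mm in diameter, 70 mm high, not needed. Origin at the centre of its underside.

How it is judged:
At the end, for the whole second after the job is handed in: The wing nut is turned clockwise to within 0.15 rad (9 degrees) of its stop at 4.0 rad and is still; wrench, jar, tub and old element lie within 30 mm of where they were (value of joint wingnut above 3.85 rad and velocity of joint wingnut between -0.1 and 0.1 rad/s and distance of each of wrench, jar, tub, element from where it was at the start of the episode below 0.03 m); the robot touches nothing.
It fails at once if the pipe is pushed with more than 15 N (contact force between pipe and the fingers above 15 N or contact force between pipe and the arm above 15 N).
It fails at once if a thing lying on the bench is moved by more than 30 mm (distance of any of wrench, jar, tub, element from where it was at the start of the episode above 0.03 m).
It also fails if it takes over 72 s, if anything falls off the work surface, if the arm or the gripper's body presses on something with over 40 N, if the wrist force passes 120 N, or if a joint passes its speed limit or range.

## Robot

A 6-joint arm with a two-finger parallel gripper is mounted at the origin on the work surface. World frame = base frame: x ahead of the robot, y to its left, z up, the work surface at z = 0. Lengths are in m, angles in rad, forces in N, time in s.
With the tool pointing down it reaches from about 0.35 to 0.775 m from the base axis. Payload 7.3 kg.
Tool frame: the origin (TCP) lies at the very end of the fingers, on their centre line; the grasp point (between the pads) lies 19 mm behind it (grasp_offset is the distance from the TCP to the grasp point, in m); z points along the fingers, y is the direction in which the jaws open and shut (so a half turn about z gives the same grasp; the last joint's range is limited). The gripper opens to 92 mm and grips with 3 to 60 N. Pads are 19 mm wide; open, the fingers measure 130 mm over their backs; the gripper's body (75 mm by 190 mm) begins 47 mm behind the grasp point.
Start: joints at [0.98, 0.342, 1.524, -0, 1.275, -0.146], TCP at [0.226, 0.474, 0.227] pointing down, gripper open.
Joint ranges: [-2.53, 2.53], [-0.77, 2.02], [0.04, 2.7], [-1, 4.14], [0.28, 2.66], [-3.11, 3.11]. Speed limits (rad/s): [2.57, 2.57, 3.14, 3.14, 3.14, 3.14].

## Interface

Orientations are given as a unit quaternion [w, x, y, z].
In Python, from station import get_obs, grab_frame, finish_job, grasp_offset gives the robot as it stands.
- The arm moves only by the shell command python3 -m pendant 'ROWS' [FORCE]. ROWS is a JSON object of lists of equal length, an entry for each row: "fingers": the opening, from -1 (shut) to 1 (fully open); "translation": the shift along the tool's x, y, z in mm, a list of three; "twist": the turn, a rotation vector about the tool's x, y, z in degrees, a list of three. A call has 1 to 20 rows; each row is the pose to reach, as a shift and turn from the pose commanded when the call began, along the tool's axes at that moment; what a row does not reach only later rows make up. A row lasts 1/8 s, in which the tool goes at most 62.5 mm and 10.7 degrees, less where a joint would pass 70% of its speed; a pose out of reach is approached as far as the arm can. A call with a gripper value outside its range is refused whole. The fingers move at their own pace and stop on an object; FORCE is the grip in N (left out, the last holds). Time passes only in rows, so rows that repeat a pose let the fingers close. It gives the time, the measured TCP pose, the force and the opening at its end, in the units of the state.
- get_obs(): the state, without advancing time (a new reading comes with each control period).
- grab_frame(name): name is "scene" or "side" or "wrist"; returns a dict with "img" (480x640x3 uint8, blue, green, red), "z_map" (480x640 float32, m along the optical axis (not along the pixel's ray), 0 where there is no reading), "fx", "fy", "cx", "cy" (pixels), "dist" ([k1, k2, p1, p2, k3] as OpenCV has them; the pictures are not rectified), "world_to_cam" (4x4, takes a point from world to camera coordinates). Camera axes: x right, y down, z forward; pixel columns grow to the right and rows downward; lengths in m; the calibration is good to about 2 mm. A picture is of the moment at which its call begins.
- finish_job(): hands the job in, once; it reports no verdict.
The state is a dict: "t": time; "joints": joint angles; "joint_vel": joint speeds; "joint_efforts": joint torques, N m; "position": TCP position; "eef_rot": TCP orientation; "wrist_force": force on the tool from outside, world axes, zero at the start; "ft_torque": the same for the moment, N m; "gripper_width": finger opening in m.
Only numpy, scipy, OpenCV 4.12 (cv2) and the standard library are available. Lean on these libraries where they do the work, as an engineer would, in place of code of your own. Each camera call takes 0.05 s, during which the arm holds its last target. There are 200 camera calls.

## Working session

There is one attempt and no reset: what is moved stays moved. The work goes in short steps, Python scripts to look and compute and a shell command to move; the robot and the scene stay as the last step left them, time stands still between calls to the robot, and variables do not carry over. Pictures are saved under pics/ and viewed, about 8 in all and at most 12, crops included, and the job is handed in when it is done.

```bash
ls; mkdir -p pics; python3 - <<'E'
from station import *
import cv2,numpy as np,pickle
o=get_obs();print({k:np.round(v,3) for k,v in o.items()},grasp_offset)
fs={}
for n in("scene","side","wrist"):
    f=grab_frame(n);fs[n]=f;print(n,f["fx"],f["cx"],f["dist"],np.round(np.linalg.inv(f["world_to_cam"]),3).tolist())
pickle.dump(fs,open("f0.pkl","wb"))
cv2.imwrite("pics/a.png",fs["scene"]["img"]);cv2.imwrite("pics/b.png",cv2.resize(np.hstack([fs["side"]["img"],fs["wrist"]["img"]]),(800,300)))
E
```

```text
pics
{'t': np.float64(0.0), 'joints': array([ 0.98 ,  0.343,  1.525, -0.   ,  1.275, -0.146]), 'joint_vel': array([ 0.002,  0.   , -0.   ,  0.001, -0.   , -0.   ]), 'joint_efforts': array([ -0.   , -43.124, -24.422,   0.072,   0.056,  -0.   ]), 'position': array([0.226, 0.474, 0.226]), 'eef_rot': array([-0.   ,  0.221,  0.975, -0.001]), 'wrist_force': array([-0.508,  0.111, -0.238]), 'ft_torque': array([-0.016,  0.017, -0.041]), 'gripper_width': np.float64(0.092)} 0.0188
scene 587.8490775976487 316.3220467782723 [-0.12924386  0.          0.          0.          0.        ] [[0.272, 0.573, -0.773, 1.61], [0.962, -0.163, 0.218, -0.329], [-0.001, -0.803, -0.596, 1.003], [0.0, 0.0, 0.0, 1.0]]
side 500.1651829046078 312.60189898303554 [-0.11526769  0.          0.          0.          0.        ] [[0.974, -0.163, 0.156, 0.348], [-0.225, -0.652, 0.724, -0.734], [-0.016, -0.741, -0.672, 0.802], [0.0, 0.0, 0.0, 1.0]]
wrist 410.59285155727287 327.82380717594873 [-0.04143724  0.          0.          0.          0.        ] [[0.431, 0.865, 0.257, 0.155], [0.902, -0.412, -0.126, 0.507], [-0.004, 0.286, -0.958, 0.385], [0.0, 0.0, 0.0, 1.0]]
```

View pics/a.png

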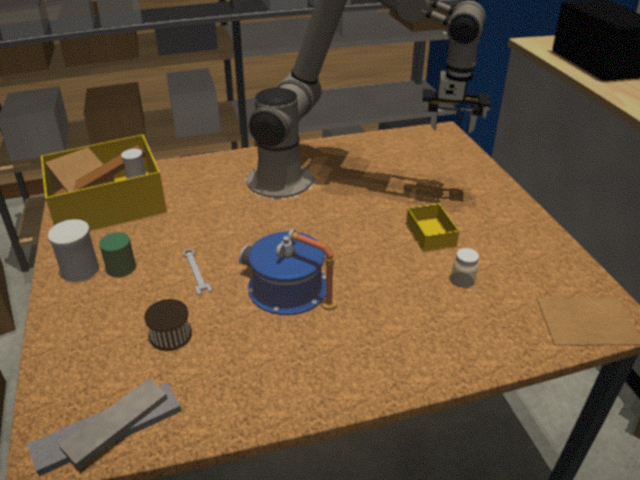

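View pics/b.png

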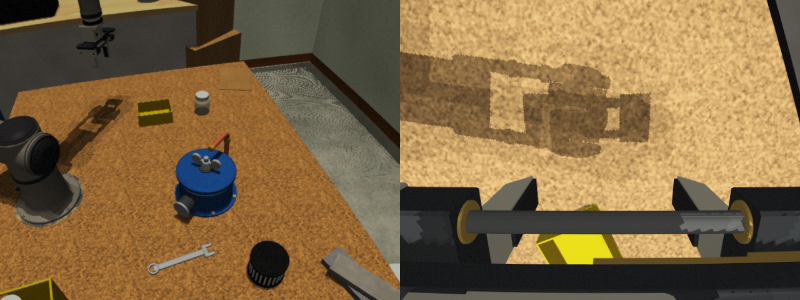

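The scene view shows the canister lid at about (287,255), the nut at (286,245) and the pipe upright at (330,280). In the side view (half scale) the canister is at (206,180) and its stub at (185,205). Next I measure from the depth maps.

```bash
cat > h.py <<'E'
import numpy as np,cv2
def pts(f,mask=None):
    K=np.array([[f["fx"],0,f["cx"]],[0,f["fy"],f["cy"]],[0,0,1]])
    m=(f["z_map"]>0) if mask is None else (mask>0)&(f["z_map"]>0)
    v,u=np.nonzero(m); z=f["z_map"][v,u]
    n=cv2.undistortPoints(np.c_[u,v].astype(float)[:,None],K,np.array(f["dist"]))[:,0]
    c=np.c_[n*z[:,None],z]; T=np.linalg.inv(f["world_to_cam"])
    return c@T[:3,:3].T+T[:3,3],np.c_[u,v],f["img"][v,u]
def hsv(f): return cv2.cvtColor(f["img"],cv2.COLOR_BGR2HSV)
def proj(f,P):
    T=np.array(f["world_to_cam"]);K=np.array([[f["fx"],0,f["cx"]],[0,f["fy"],f["cy"]],[0,0,1]])
    return cv2.projectPoints(np.atleast_2d(P).astype(float),cv2.Rodrigues(T[:3,:3])[0],T[:3,3],K,np.array(f["dist"]))[0][:,0]
E
python3 - <<'E'
import pickle;from h import *
fs=pickle.load(open("f0.pkl","rb"))
for n in("scene","side"):
    f=fs[n];P,uv,_=pts(f,cv2.inRange(hsv(f),(105,120,40),(128,255,255)))
    ok=(abs(P[:,0])<.9)&(abs(P[:,1])<.5)&(P[:,0]>.2)&(P[:,2]>-.02)&(P[:,2]<.2);P=P[ok]
    t=P[abs(P[:,2]-.114)<.006]
    (c,r)=cv2.minEnclosingCircle(t[:,:2].astype(np.float32))
    # lid edge circle lsq
    h=cv2.convexHull(t[:,:2].astype(np.float32))[:,0];A=np.c_[2*h,np.ones(len(h))];s=np.linalg.lstsq(A,(h**2).sum(1),rcond=None)[0]
    print(n,len(t),np.median(t[:,2]),"enc",c,r,"fit",s[:2],np.sqrt(s[2]+s[:2]@s[:2]))
    c=s[:2]
    Q,uv,_=pts(f,cv2.inRange(hsv(f),(0,110,40),(14,255,255)))
    d=np.hypot(*(Q[:,:2]-c).T);k=(d<.16)&(Q[:,2]>.125)&(Q[:,2]<.2);Q=Q[k]
    d=d[k];v=Q[d>.1]; print("pipe",len(Q),"z",np.percentile(Q[:,2],[2,50,98]),"d",d.min(),d.max())
    m=Q[:,:2].mean(0)-c;print("dir",np.degrees(np.arctan2(m[1],m[0])))
    W,uv,_=pts(f);d=np.hypot(*(W[:,:2]-c).T);S=hsv(f)[uv[:,1],uv[:,0],1]
    k=(d<.055)&(W[:,2]>.128)&(W[:,2]<.165)&(S<90);w=W[k]
    m=w[:,:2]-c;print("grey",len(w),w[:,2].max(),"max r",np.hypot(*m.T).max())
    big=m[np.hypot(*m.T)>.022];a=np.degrees(np.arctan2(big[:,1],big[:,0]));print(np.histogram(a,18,(-180,180))[0])
    print("axis",np.degrees(.5*np.angle(np.exp(2j*np.radians(a)).mean())))
    u,v=proj(f,[*c,.146])[0].astype(int);cv2.imwrite(f"pics/c_{n}.png",cv2.resize(f["img"][v-60:v+60,u-65:u+65],None,fx=3,fy=3,interpolation=2))
a,b=[cv2.imread(f"pics/c_{n}.png") for n in("scene","side")];cv2.imwrite("pics/c.png",np.hstack([a,b]))
E
```

```text
scene 1965 0.11373759000129324 enc (0.5217984914779663, -0.09792859852313995) 0.09114527702331543 fit [ 0.52225263 -0.09861899] 0.0889306643397088
pipe 256 z [0.12829716 0.17744149 0.18417398] d 0.03154541524881291 0.13049064237299915
dir 43.55596929861935
grey 261 0.16239130390418466 max r 0.047055802353404536
[ 0  0  0  0  0  0 21 53  0  0  0  0  0  0  0 26 24  0]
axis -38.21656605018021
side 4438 0.1146133814516675 enc (0.5166751146316528, -0.09917628765106201) 0.09277623146772385 fit [ 0.51636732 -0.09891513] 0.09109121473785234
pipe 322 z [0.12725178 0.18015279 0.18455065] d 0.021096796989820036 0.12975562893069717
dir 41.29624197403165
grey 656 0.16213149904085822 max r 0.04672050265801967
[  0   0   0   0   0   0 105  64   0   0   0   0   0   0   0  35 125   0]
axis -39.09069089919894
```

View pics/c.png

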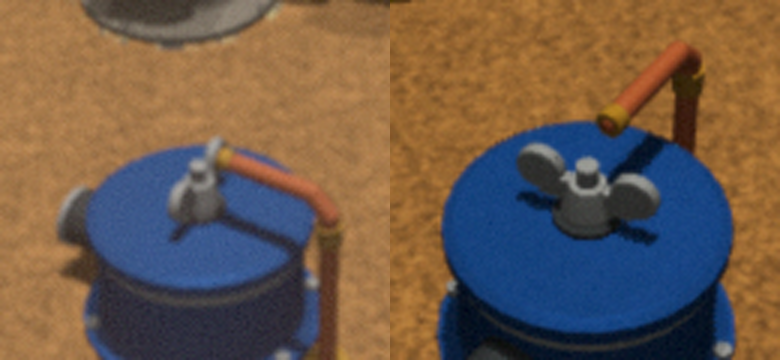

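The nut's axis is at about (0.518, -0.099). The pipe points at about 42° and the wing line lies at about -39°/141°. That leaves about 189° to turn, and joint 6 can do it in one sweep of one wing on the side away from the pipe. Next I hover over it for a closer look with the wrist camera.

```bash
python3 -m pendant '{"fingers":[1,1,1,1,1,1,1,1,1,1,1,1,1,1,1,1],"translation":[[-20,-15,-10],[-60,-46,-24],[-110,-84,-24],[-160,-122,-24],[-210,-160,-24],[-260,-198,-24],[-310,-236,-24],[-360,-274,-24],[-410,-312,-24],[-450,-342,-24],[-480,-365,-24],[-500,-380,-24],[-512,-389,-24],[-512,-389,-24],[-512,-389,-24],[-512,-389,-24]],"twist":[[0,0,0],[0,0,2],[0,0,4],[0,0,6],[0,0,8],[0,0,10],[0,0,12],[0,0,13.5],[0,0,13.5],[0,0,13.5],[0,0,13.5],[0,0,13.5],[0,0,13.5],[0,0,13.5],[0,0,13.5],[0,0,13.5]]}' 10
cat > look.py <<'E'
import sys;from h import *;from station import *
f=grab_frame("wrist");c0=np.array([.518,-.099])
P,uv,_=pts(f);H=hsv(f)[uv[:,1],uv[:,0]]
d=np.hypot(*(P[:,:2]-c0).T)
lid=(d<.11)&(abs(P[:,2]-.114)<.008)&(H[:,0]>105)&(H[:,0]<128)&(H[:,1]>120)
t=P[lid];print("lid",len(t),np.median(t[:,2]))
h=cv2.convexHull(t[:,:2].astype(np.float32))[:,0];A=np.c_[2*h,np.ones(len(h))];s=np.linalg.lstsq(A,(h**2).sum(1),rcond=None)[0];print("fit",s[:2],np.sqrt(s[2]+s[:2]@s[:2]),"enc",cv2.minEnclosingCircle(t[:,:2].astype(np.float32)))
k=(d<.056)&(P[:,2]>.130)&(P[:,2]<.166)&(H[:,1]<90);w=P[k]
if len(w):
    w=w[w[:,2]>.147];r=cv2.minAreaRect((w[:,:2]*1000).astype(np.float32));print("wing rect",r)
    m=w[:,:2]-w[:,:2].mean(0);e=np.linalg.svd(m,full_matrices=False)[2][0];print("pca",w[:,:2].mean(0),np.degrees(np.arctan2(e[1],e[0])))
k=(d<.15)&(P[:,2]>.172)&(P[:,2]<.19)&(H[:,0]<14)&(H[:,1]>110);q=P[k]
if len(q)>20:
    m=q[:,:2]-q[:,:2].mean(0);e=np.linalg.svd(m,full_matrices=False)[2][0];print("pipe",len(q),q[:,:2].mean(0),np.degrees(np.arctan2(e[1],e[0])),"ztop",np.percentile(q[:,2],90))
cv2.imwrite(sys.argv[1],f["img"])
o=get_obs();print(o["t"],np.round(o["position"],4),np.round(o["eef_rot"],3),np.round(np.degrees(o["joints"]),1),np.round(o["wrist_force"],1),np.round(o["ft_torque"],2))
E
python3 look.py pics/d.png
```

```text
t: 2.15
position: [0.5204, -0.0966, 0.2509]
eef_rot: [0.0, 0.333, 0.943, 0.0]
wrist_force: [1.0, -0.3, -0.2]
gripper_width: 0.0922
lid 10217 0.11468042011832785
fit [ 0.51481924 -0.09606637] 0.09165070279028313 enc ((0.5147914290428162, -0.0961405485868454), 0.09223578870296478)
wing rect ((514.7448120117188, -96.17726135253906), (13.788999557495117, 93.94412231445312), 54.39151382446289)
pca [ 0.5123674  -0.09414627] -39.0539837707213
pipe 3236 [ 0.5677008 -0.0463215] 42.16280635278335 ztop 0.182814247288007
2.2 [ 0.5205 -0.0967  0.2509] [0.    0.333 0.943 0.   ] [-18.8  19.   84.3   0.   76.7 -69.9] [-0.   0.3  0.5] [-0.01  0.01  0.01]
```

View pics/d.png

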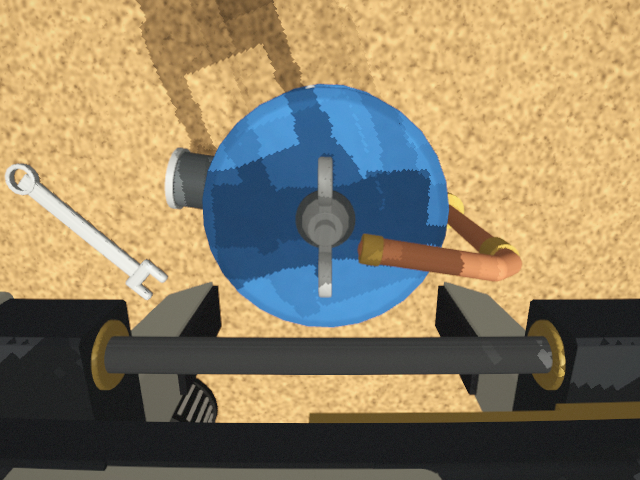

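The wrist view shows the nut at (325,222) with wings at (325,158) and (325,297), in line with tool x at 141°/-39°. The brass cap is at (370,248). The three views put the axis at about (0.516, -0.097), within 3 mm of each other except scene x (6 mm off), and the pipe at 42.2°. The nut therefore has about 189° left to turn. I'm going down on the near wing at -39°.

```bash
python3 -m pendant '{"fingers":[-0.35,-0.35,-0.35,-0.35,-0.35,-0.35,-0.35,-0.35,-0.35,-0.35,-0.35,-0.35],"translation":[[-15,-3,0],[-30,-3,10],[-30,-3,20],[-30,-3,35],[-30,-3,50],[-30,-3,65],[-30,-3,80],[-30,-3,95],[-30,-3,107],[-30,-3,116],[-30,-3,122],[-30,-3,122]],"twist":[[0,0,0],[0,0,0],[0,0,0],[0,0,0],[0,0,0],[0,0,0],[0,0,0],[0,0,0],[0,0,0],[0,0,0],[0,0,0],[0,0,0]]}' 10
python3 look.py pics/e.png
```

```text
t: 3.7
position: [0.542, -0.1187, 0.1284]
eef_rot: [-0.0, 0.334, 0.943, 0.0]
wrist_force: [-0.6, -0.4, 0.1]
gripper_width: 0.0303
lid 18345 0.11463149667386416
fit [ 0.51495079 -0.09586173] 0.09175624832554312 enc ((0.5150966644287109, -0.09608127176761627), 0.09248162806034088)
wing rect ((519.2911987304688, -91.6181411743164), (53.48915100097656, 86.41873931884766), 29.23818588256836)
pca [ 0.51336001 -0.09495077] -40.020860704594625
pipe 8322 [ 0.55988385 -0.05184098] 39.9707855485832 ztop 0.1826079532945387
3.75 [ 0.5422 -0.1188  0.1288] [0.    0.334 0.943 0.   ] [-20.3  28.1  90.5   0.   61.4 -71.3] [ 0.2 -0.4  0.6] [0.02 0.02 0.04]
```

View pics/e.png

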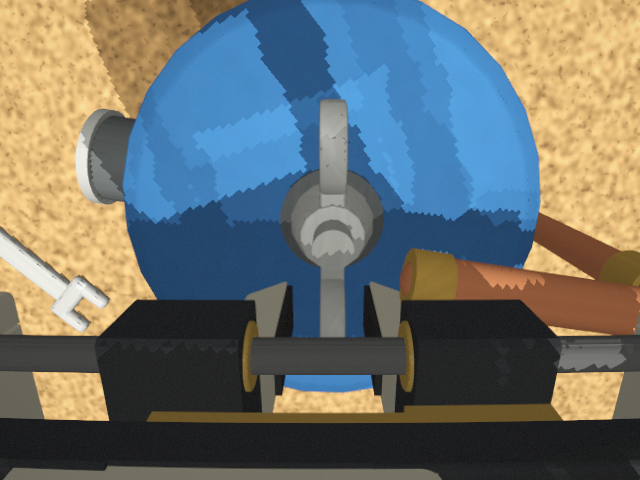

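The near wing stands at column 332, midway between the pads (292 and 364), and there is no contact. I'm closing on it.

```bash
python3 -m pendant '{"fingers":[-1,-1,-1,-1,-1,-1],"translation":[[0,0,0],[0,0,0],[0,0,0],[0,0,0],[0,0,0],[0,0,0]],"twist":[[0,0,0],[0,0,0],[0,0,0],[0,0,0],[0,0,0],[0,0,0]]}' 25
python3 - <<'E'
from station import *
import numpy as np
o=get_obs();print(o["position"],np.round(o["wrist_force"],1),np.round(o["ft_torque"],2),o["gripper_width"])
# arc rows in tool axes: pivot at tool (+r,0); clockwise = +twist z
for r in (34,):
  for a in range(6,91,6):
    t=np.radians(a); # position = pivot + R(t)*(-r,0)
    print(a,[round(r-r*np.cos(t),1),round(-r*np.sin(t),1)],end=" ")
E
```

```text
t: 4.5
position: [0.5429, -0.1183, 0.1291]
eef_rot: [0.001, 0.334, 0.943, 0.001]
wrist_force: [4.2, 4.0, 0.2]
gripper_width: 0.0088
[ 0.54285664 -0.11826462  0.12905124] [4.2 4.  0.2] [ 0.58 -0.59 -0.25] 0.008829369975817875
6 [np.float64(0.2), np.float64(-3.6)] 12 [np.float64(0.7), np.float64(-7.1)] 18 [np.float64(1.7), np.float64(-10.5)] 24 [np.float64(2.9), np.float64(-13.8)] 30 [np.float64(4.6), np.float64(-17.0)] 36 [np.float64(6.5), np.float64(-20.0)] 42 [np.float64(8.7), np.float64(-22.8)] 48 [np.float64(11.2), np.float64(-25.3)] 54 [np.float64(14.0), np.float64(-27.5)] 60 [np.float64(17.0), np.float64(-29.4)] 66 [np.float64(20.2), np.float64(-31.1)] 72 [np.float64(23.5), np.float64(-32.3)] 78 [np.float64(26.9), np.float64(-33.3)] 84 [np.float64(30.4), np.float64(-33.8)] 90 [np.float64(34.0), np.float64(-34.0)]
```

Gripped (8.8 mm, wing thickness 9). First arc: 42° clockwise.

```bash
python3 -m pendant '{"fingers":[-1,-1,-1,-1,-1,-1,-1,-1],"translation":[[0.2,-3.6,0],[0.7,-7.1,0],[1.7,-10.5,0],[2.9,-13.8,0],[4.6,-17,0],[6.5,-20,0],[8.7,-22.8,0],[8.7,-22.8,0]],"twist":[[0,0,6],[0,0,12],[0,0,18],[0,0,24],[0,0,30],[0,0,36],[0,0,42],[0,0,42]]}' 25
cat > st.py <<'E'
from station import *
import numpy as np
from scipy.spatial.transform import Rotation as R
o=get_obs();w,x,y,z=o["eef_rot"];M=R.from_quat([x,y,z,w])
print("t",o["t"],"pos",np.round(o["position"],4),"toolF",np.round(M.inv().apply(o["wrist_force"]),1),"toolM",np.round(M.inv().apply(o["ft_torque"]),2),"width",round(o["gripper_width"],4))
tx=M.apply([1,0,0]);wa=np.degrees(np.arctan2(-tx[1],-tx[0]))
print("wing angle",wa,"left to stop",(wa-132.2)%360,"pivot",np.round(o["position"]+.034*tx,4),"j6",np.degrees(o["joints"][5]))
E
python3 st.py
```

```text
t: 5.5
position: [0.5211, -0.1304, 0.129]
eef_rot: [-0.0, 0.65, 0.76, 0.0]
wrist_force: [1.9, 5.1, 2.3]
gripper_width: 0.0088
t 5.5 pos [ 0.5211 -0.1304  0.129 ] toolF [ 4.7  2.6 -2.3] toolM [-0.33  0.59  0.22] width 0.0088
wing angle -81.02796976784703 left to stop 146.77203023215299 pivot [ 0.5158 -0.0968  0.129 ] j6 -31.26200444304652
```

Forces stay low and the pivot is unchanged. Next arc: 84°.

```bash
python3 -m pendant '{"fingers":[-1,-1,-1,-1,-1,-1,-1,-1,-1,-1,-1,-1,-1,-1,-1],"translation":[[0.2,-3.6,0],[0.7,-7.1,0],[1.7,-10.5,0],[2.9,-13.8,0],[4.6,-17,0],[6.5,-20,0],[8.7,-22.8,0],[11.2,-25.3,0],[14,-27.5,0],[17,-29.4,0],[20.2,-31.1,0],[23.5,-32.3,0],[26.9,-33.3,0],[30.4,-33.8,0],[30.4,-33.8,0]],"twist":[[0,0,6],[0,0,12],[0,0,18],[0,0,24],[0,0,30],[0,0,36],[0,0,42],[0,0,48],[0,0,54],[0,0,60],[0,0,66],[0,0,72],[0,0,78],[0,0,84],[0,0,84]]}' 25
python3 st.py
```

```text
t: 7.38
position: [0.4822, -0.1049, 0.129]
eef_rot: [-0.001, 0.991, 0.131, -0.001]
wrist_force: [-1.4, 7.6, 5.5]
gripper_width: 0.0086
t 7.375 pos [ 0.4822 -0.1049  0.129 ] toolF [ 0.6 -7.7 -5.5] toolM [ 1.17  0.04 -0.12] width 0.0086
wing angle -164.93447887077758 left to stop 62.86552112922243 pivot [ 0.515 -0.096  0.129] j6 53.67215489443689
```

```bash
python3 -m pendant '{"fingers":[-1,-1,-1,-1,-1,-1,-1,-1,-1,-1],"translation":[[0.2,-3.6,0],[0.7,-7.1,0],[1.7,-10.5,0],[2.9,-13.8,0],[4.6,-17,0],[6.5,-20,0],[8.7,-22.8,0],[11.2,-25.3,0],[14,-27.5,0],[14,-27.5,0]],"twist":[[0,0,6],[0,0,12],[0,0,18],[0,0,24],[0,0,30],[0,0,36],[0,0,42],[0,0,48],[0,0,54],[0,0,54]]}' 25
python3 st.py; python3 -c "
import numpy as np
for a in range(2,19,2): t=np.radians(a);print(a,round(34-34*np.cos(t),1),round(-34*np.sin(t),1))"
```

```text
t: 8.62
position: [0.4887, -0.0737, 0.129]
eef_rot: [-0.001, 0.943, -0.333, -0.001]
wrist_force: [-1.1, 12.7, 6.0]
gripper_width: 0.0093
t 8.625 pos [ 0.4887 -0.0737  0.129 ] toolF [-8.9 -9.1 -5.9] toolM [ 1.27 -1.36 -0.16] width 0.0093
wing angle 141.07314449321944 left to stop 8.873144493219456 pivot [ 0.5152 -0.0951  0.1289] j6 111.25133959603609
2 0.0 -1.2
4 0.1 -2.4
6 0.2 -3.6
8 0.3 -4.7
10 0.5 -5.9
12 0.7 -7.1
14 1.0 -8.2
16 1.3 -9.4
18 1.7 -10.5
```

About 9° left. I'll creep to the stop in 2° steps and watch for the tangential reaction, trimming 1 mm off the bias in the hold.

```bash
python3 -m pendant '{"fingers":[-1,-1,-1,-1,-1,-1,-1],"translation":[[-0.5,-1.7,0],[-0.9,-3.4,0],[-0.8,-4.6,0],[-0.7,-5.7,0],[-0.6,-6.3,0],[-0.6,-6.3,0],[-0.6,-6.3,0]],"twist":[[0,0,2],[0,0,4],[0,0,6],[0,0,8],[0,0,9],[0,0,9],[0,0,9]]}' 25
python3 st.py
```

```text
t: 9.5
position: [0.4925, -0.0697, 0.129]
eef_rot: [-0.001, 0.914, -0.406, -0.001]
wrist_force: [0.3, 6.5, 3.9]
gripper_width: 0.009
t 9.5 pos [ 0.4925 -0.0697  0.129 ] toolF [-4.7 -4.6 -3.9] toolM [ 0.62 -0.94 -0.18] width 0.009
wing angle 132.11730382831516 left to stop 359.9173038283152 pivot [ 0.5153 -0.095   0.129 ] j6 120.8973917079741
```

No stop reaction yet, so I continue in small steps.

```bash
python3 -m pendant '{"fingers":[-1,-1,-1,-1,-1],"translation":[[0,-1.2,0],[0,-2.4,0],[0,-3,0],[0,-3,0],[0,-3,0]],"twist":[[0,0,2],[0,0,4],[0,0,5],[0,0,5],[0,0,5]]}' 25
python3 st.py
```

```text
t: 10.12
position: [0.4929, -0.0698, 0.129]
eef_rot: [0.002, 0.896, -0.445, -0.002]
wrist_force: [-8.5, -2.8, 7.4]
gripper_width: 0.0099
t 10.125 pos [ 0.4929 -0.0698  0.129 ] toolF [-2.9  8.5 -7.3] toolM [-1.4  -0.49 -0.51] width 0.0099
wing angle 127.18559919116113 left to stop 354.98559919116116 pivot [ 0.5134 -0.0968  0.1289] j6 126.16556737572621
```

The TCP stayed put on a 3 mm command, the tangential reaction rose by 13 N and the wing is skewed in the pads (width 9.9), so the stop is met. I'll release and rise straight up.

```bash
python3 -m pendant '{"fingers":[-0.5,-0.35,-0.35,-0.35,-0.35,-0.35,-0.35,-0.35,-0.35,-0.35,-0.35,-0.35,-0.35,-0.35],"translation":[[0,1,0],[0,2,0],[0,2,0],[0,2,0],[0,2,-6],[0,2,-16],[0,2,-30],[0,2,-50],[0,2,-75],[0,2,-100],[0,2,-125],[0,2,-140],[0,2,-140],[0,2,-140]],"twist":[[0,0,0],[0,0,0],[0,0,0],[0,0,0],[0,0,0],[0,0,0],[0,0,0],[0,0,0],[0,0,0],[0,0,0],[0,0,0],[0,0,0],[0,0,0],[0,0,0]]}' 25
python3 look.py pics/g.png; python3 - <<'E'
from h import *;from station import *
import pickle
f=grab_frame("side");u,v=proj(f,[.516,-.097,.146])[0].astype(int)
cv2.imwrite("pics/h.png",np.hstack([cv2.resize(f["img"],(400,300)),cv2.resize(f["img"][v-60:v+60,u-80:u+80],(400,300))]))
g=pickle.load(open("f0.pkl","rb"))["side"]
W,uv,_=pts(f);d=np.hypot(W[:,0]-.516,W[:,1]+.097);S=hsv(f)[uv[:,1],uv[:,0],1]
k=(d<.055)&(d>.024)&(W[:,2]>.128)&(W[:,2]<.165)&(S<90);a=np.arctan2(W[k,1]+.097,W[k,0]-.516);print(k.sum(),"axis side",np.degrees(.5*np.angle(np.exp(2j*a).mean())))
E
```

```text
t: 11.88
position: [0.4931, -0.0699, 0.2685]
eef_rot: [-0.0, 0.895, -0.446, -0.0]
wrist_force: [0.3, 0.6, -0.1]
gripper_width: 0.0299
lid 9048 0.11457433285964919
fit [ 0.51526956 -0.09676363] 0.09167939470009481 enc ((0.5153008699417114, -0.09699495136737823), 0.09252585470676422)
wing rect ((515.8941650390625, -96.73258972167969), (13.469219207763672, 93.52325439453125), 38.965576171875)
pca [ 0.51761101 -0.09879221] 131.98576489852684
pipe 3090 [ 0.56987301 -0.04874691] 41.76538863585848 ztop 0.18271553914503325
11.925 [ 0.493  -0.0698  0.2682] [ 0.     0.895 -0.446 -0.001] [-16.9  15.   87.2   0.   77.9 126.1] [ 0.7 -1.1 -0.7] [ 0.11  0.17 -0.06]
290 axis side -48.17574534699835
```

View pics/g.png

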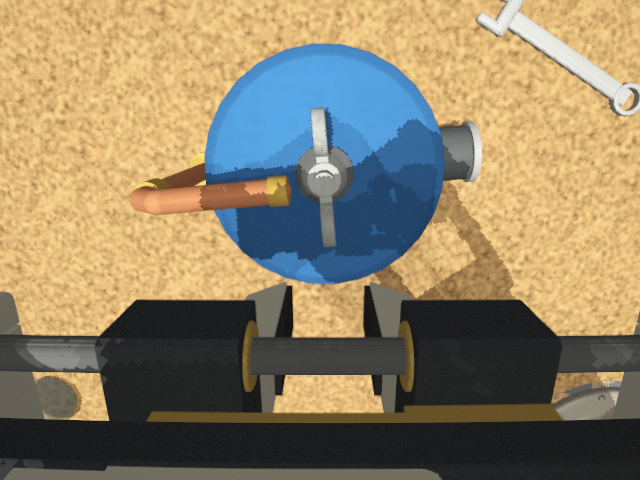

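View pics/h.png

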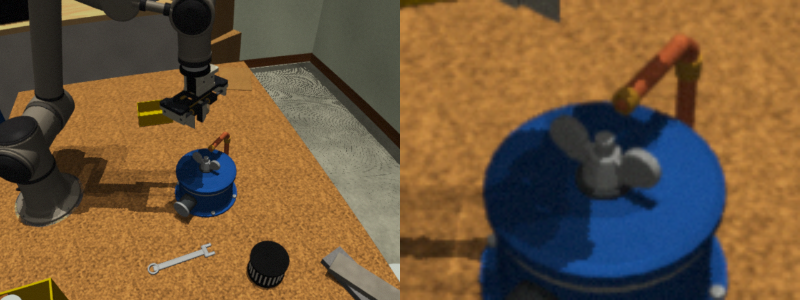

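The wrist view shows the wings at (320,125) and (328,230), square across the pipe: wing line 132.0° (side view 131.8°), pipe 42° + 90° = 132°. The hand is free and the wrench and element lie where they were. I'm handing in.

```bash
python3 -c "
from station import *
finish_job()"
```

```text
the job is handed in; nothing more can be done
```

The wing nut is tight. I gripped one wing and turned it about 189° clockwise on the side away from the pipe, in five arcs without letting go. I then released it, rose straight up and handed in at about 12 s of the 72 s allowed.

- **Stop reached:** on the last creep the hand stayed put on a 3 mm command. The sideways reaction rose by about 13 N and the wing skewed slightly in the pads.
- **Final angle:** the wing line measures 132.0° in the wrist view and 131.8° in the side view. Square to the pipe (measured at 41.8–42.2°) is 132°, so the nut is well inside the 9° allowance.
- **Hand clear:** the fingertips ended 86 mm above the pipe top. After release the wrist force read about 1.5 N at most, near its no-load readings.
- **Pipe:** I did not measure contact on the pipe directly, but the wrist force never read above about 15 N in total at the end of any move.
- **Loose things:** the wrench and old element look where they were in the last side picture. I did not measure them, the jar or the tub again; the hand only passed well above that area.
- **Disagreement between views:** the first scene view put the nut's axis about 6 mm off in x. I leaned on the side and wrist views, and the pivot seen during the turn, (0.513–0.516, -0.095 to -0.097), bore that out.

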